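# Unclip the punch cassette from its tool case

## Task

Lift the lid of the wooden tool case open until it rests on its stop and stays there by itself. Then pinch the two brass side catches of the punch cassette together, draw the cassette straight up out of its dock and keep holding it roughly upright, its underside a good 60 mm above the rim of the case. Finish while still holding it by the squeezed catches, touching nothing else; leave the lid open and do not disturb the copperware and tools around or the stone in the case.

Things in the scene. Friction and masses are not known exactly. Their poses are not given: they have to be found in the camera images.
- case: Dark wooden tool case fixed to the bench, 160 (x) by 290 (y) by 85 mm high, walls and floor 6 mm thick, rim 85 mm above the bench; stands at varying places and yaws. Origin: centre of its underside. x points from its front to its hinged far side, y along its width, z up.
- lid (a joint): Hinge of the case's lid: 0 shut (as it starts), grows as the front edge is lifted and swings over to the far side, 1.8 rad on its stop, leaning 13 degrees past upright. The 0.35 kg lid falls shut if let go before about 1.57 rad and falls on to its stop after that; no latch or spring.
- lid_hinge (a point): A point on the lid's hinge line, in the middle of the far upper edge of the case, 85.5 mm above the bench: 80 mm in +x from the case's centre. The hinge line runs along the case's y; this frame turns with the lid. The lid is a 160 x 290 x 10 mm panel that reaches from here over the rim.
- lid_tab (a point): Centre of the brass lifting tab, a tongue 24 mm wide (case's y), 10 mm thick, that sticks 30 mm straight out of the middle of the lid's front edge; 176 mm from the hinge line, 5 mm above the lid's underside. Moves with the lid: level at 0, pointing up when open. Upright fingers pinching its sides along the case's y can carry it round; it pivots between the pads.
- dock: Dark steel dock fixed on the case's floor, 90 (x) by 76 (y) mm, within 35 mm of the middle of the case's width; axes as the case. Origin: centre of its underside, 6 mm above the bench. Base 4 mm thick; low guides (top 16 mm) hold the cassette's foot with 1.5 mm of play; keeper ledges at y = +-25.5 mm (top 22 mm above its underside) hook over the feet of the catches.
- cassette: Punch cassette, about 0.3 kg: pale wooden block 70 (x) by 40 (y) by 52 mm high, steel punch heads up to 18 mm above it; axes as the case. Origin: centre of its underside, 10 mm above the bench when docked. Brass spring catches in the middle of its two long sides (+y, -y) hook under the dock's keepers: it cannot be pulled out until both are squeezed in over 4.5 mm.
- catch_l (a joint): Travel of the catch on the cassette's +y side: 0 sprung out (hooked), 0.007 m fully squeezed in. Spring 2 N at the start, 5.5 N at the end of travel; it springs out when let go.
- catch_r (a joint): The same for the catch on the -y side.
- catch_l_pad (a point): Centre of the outer face of the +y catch's thumb pad, 24 x 24 mm, upright; 30 mm in +y from the cassette's centre (10 mm proud of the wood), 46 mm above its underside. The pads measure 60 mm over their faces sprung out, 46 mm squeezed in. Fingers from above, closing along the cassette's y with 20 to 30 N, squeeze both fully and carry the cassette.
- catch_r_pad (a point): The same for the catch on the -y side, 30 mm in -y from the cassette's centre.
- stone: Bystander: grey sharpening stone 90 x 24 x 16 mm lying loose on the case's floor about 90 mm to one side of the dock. Origin: centre of its underside.
- hammer: Bystander: hammer 240 mm long lying to the right (-y) of the case.
- bowl: Bystander: copper bowl, 100 mm across, 50 mm high, to the left (+y) of the case.
- jar: Bystander: amber glass jar 64 mm across, 90 mm high, front left.
- dish: Bystander: low copper dish 120 mm across, 22 mm high, front right.

How it is judged:
On the way, in this order (a step that is already met when the one before it is completed fails the run):
1. the lid rests open on its stop while the cassette still sits in its dock (value of joint lid above 1.72 rad and velocity of joint lid below 0.2 rad/s and z of cassette in the frame of dock below 0.012 m), for 0.3 s.
2. both catches are pinched in by the fingers and the cassette is drawn up out of the dock (value of joint each of catch_l, catch_r above 0.0045 m and contact force between the fingers and cassette above 2 N and z of cassette in the frame of dock above 0.035 m), for 0.1 s.
At the end, for the whole second after the job is handed in: Through the last second the fingers hold the cassette still (under 0.04 m/s) by both catches (each in over 4.5 mm, over 2 N), underside over 130 mm above the bench, tilt under 0.35 rad, touching no case, lid, dock or bystander; lid over 1.72 rad, not touched by the arm (height (world z) of cassette above 0.13 m and angle between cassette's own z axis and vertical below 0.35 rad and linear speed of cassette below 0.04 m/s and value of joint each of catch_l, catch_r above 0.0045 m and contact force between the fingers and cassette above 2 N and value of joint lid above 1.72 rad and velocity of joint lid below 0.2 rad/s and contact force between each of cassette, the arm and case below 0.05 N and contact force between cassette and dock below 0.05 N and contact force between cassette and stone below 0.05 N and contact force between cassette and hammer below 0.05 N and contact force between cassette and bowl below 0.05 N and contact force between cassette and jar below 0.05 N and contact force between cassette and dish below 0.05 N); the arm keeps its last pose, push and grip.
It fails at once if a bystander is moved more than 40 mm (distance of any of stone, hammer, bowl, jar, dish from where it was at the start of the episode above 0.04 m).
It also fails if it takes over 64 s, if anything falls off the work surface, if the arm or the gripper's body presses on something with over 40 N, if the wrist force passes 120 N, or if a joint passes its speed limit or range.

## Robot

A 6-joint arm with a two-finger parallel gripper is mounted at the origin on the work surface. World frame = base frame: x ahead of the robot, y to its left, z up, the work surface at z = 0. Lengths are in m, angles in rad, forces in N, time in s.
With the tool pointing down it reaches from about 0.4 to 0.925 m from the base axis. Payload 3.4 kg.
Tool frame: the origin (TCP) lies at the very end of the fingers, on their centre line; the grasp point (between the pads) lies 19 mm behind it; z points along the fingers, y is the line along which they close (so a half turn about z gives the same grasp; the last joint's range is limited). The gripper opens to 85 mm and grips with 20 to 120 N. Pads are 22 mm wide; open, the fingers measure 114 mm over their backs; the gripper's body (76 mm by 85 mm) begins 54 mm behind the grasp point. The pads swing forward as they close: fully open they stand 13 mm farther back than shut.
Start: joints at [1.173, 0.307, 1.506, -0, 1.328, -0.073], TCP at [0.184, 0.545, 0.231] pointing down, gripper open.
Joint ranges: [-3.12, 3.12], [-1.05, 2.28], [0.14, 2.33], [-1.42, 4.57], [0.1, 2.73], [-2.68, 2.68]. Speed limits (rad/s): [2.57, 2.57, 3.14, 3.14, 3.14, 3.14].

## Interface

Orientations are given as a rotation vector (axis times angle).
In Python, from plant import monitor, eyes, job gives the robot as it stands.
- The arm moves only by the tool send_rows, never from a script. Its argument "deltas" is a list that holds one entry, the list of rows, each a list of 7 numbers: the turn, a rotation vector about the tool's x, y, z in fractions of the full range, 1 being pi rad, then the shift along the tool's x, y, z in normalised numbers (1 is 0.4 m), then the finger opening in m, from 0 to 0.0854. In form: [[[ax, ay, az, tx, ty, tz, fingers], ...]]. A call has 1 to 8 rows; each row is the pose to reach, as a shift and turn from the pose commanded when the call began, along the tool's axes at that moment; what a row does not reach only later rows make up. A row lasts 1/8 s, in which the tool goes at most 62.5 mm and 10.7 degrees, less where a joint would pass 70% of its speed; a pose out of reach is approached as far as the arm can. A call with a gripper value outside its range is refused whole. The fingers move at their own pace and stop on an object; "newtons" is the grip in N (left out, the last holds). Time passes only in rows, so rows that repeat a pose let the fingers close. It gives the time, the measured TCP pose, the force, the opening and the grip force at its end, in the units of the state.
- monitor.observe(): the state, without advancing time (a new reading comes with each control period).
- eyes.grab_frame(name): name is "side" or "top" or "wrist"; returns a dict with "img" (384x512x3 uint8, red, green, blue), "fov_y" (degrees; the focal length in pixels is half the picture's height over the tangent of half this angle, whatever the lens; pixels are square), "cx", "cy" (the principal point, pixels), "k1" (the pictures are not rectified: a ray, as slopes to the right and down, at radius r is drawn at 1 + k1 r^2 times it, then the intrinsics apply), "world_to_cam" (4x4, takes a point from world to camera coordinates). Camera axes: x right, y down, z forward; pixel columns grow to the right and rows downward; lengths in m; the calibration is good to about 2 mm. A picture is of the moment at which its call begins. There is no depth.
- job.finish_job(): hands the job in; it is judged then, once.
The state is a dict: "clock": time; "qpos": joint angles; "dq": joint speeds; "joint_torque": joint torques, N m; "tool_pos": TCP position; "tool_rot": TCP orientation; "force": force on the tool from outside, world axes, zero at the start; "ft_torque": the same for the moment, N m; "grip_width": finger opening in m; "grasp_force": force on a finger pad.
Only numpy, scipy, OpenCV 4.12 (cv2) and the standard library are available. Lean on these libraries where they do the work, as an engineer would, in place of code of your own. Each camera call takes 0.05 s, during which the arm holds its last target. There are 200 camera calls.

## Working session

There is one attempt and no reset: what is moved stays moved. The work goes in short steps, Python scripts to look and compute and a tool call to move; the robot and the scene stay as the last step left them, time stands still between calls to the robot, and variables do not carry over. Pictures are saved under pics/ and viewed, at most 12 in all, crops included, and the job is handed in when it is done.

Besides the shell and the picture viewer there is one more tool, called after "Call:" in YAML: its name, and indented under it one key for each argument. send_rows: Moves the arm, as the interface text tells. Its arguments: {"type":"object","properties":{"deltas":{"type":"array","items":{"type":"array","items":{"type":"array","items":{"type":"number"}}}},"newtons":{"type":"number"}},"required":["deltas"]}

```bash
ls; mkdir -p pics
cat > h.py <<'E'
import numpy as np, cv2
from plant import monitor, eyes, job
def save(f,n): cv2.imwrite('pics/'+n,f['img'][:,:,::-1])
def K(f):
    h=f['img'].shape[0]; F=h/2/np.tan(np.radians(f['fov_y'])/2)
    return np.array([[F,0,f['cx']],[0,F,f['cy']],[0,0,1.]])
def ray(f,uv):
    p=cv2.undistortPoints(np.array(uv,float).reshape(-1,1,2),np.eye(3),None) if 0 else None
    k=K(f); d=(np.array(uv,float)-[f['cx'],f['cy']])/k[0,0]
    s=d.copy()
    for _ in range(30): s=d/(1+f['k1']*(s@s))
    M=np.array(f['world_to_cam']); R=M[:3,:3];c=-R.T@M[:3,3]
    v=R.T@np.array([s[0],s[1],1]); return c,v/np.linalg.norm(v)
def onz(f,uv,z):
    c,v=ray(f,uv); return c+v*(z-c[2])/v[2]
def two(f1,a,f2,b):
    c1,v1=ray(f1,a);c2,v2=ray(f2,b)
    t=np.linalg.lstsq(np.stack([v1,-v2],1),c2-c1,rcond=None)[0]
    p,q=c1+t[0]*v1,c2+t[1]*v2; return (p+q)/2,np.linalg.norm(p-q)
def proj(f,P):
    M=np.array(f['world_to_cam']); p=M[:3,:3]@np.array(P)+M[:3,3]; s=p[:2]/p[2]
    return s*(1+f['k1']*(s@s))*K(f)[0,0]+[f['cx'],f['cy']]
E
python3 - <<'E'
from h import *
import pickle
F={n:eyes.grab_frame(n) for n in('side','top','wrist')}
pickle.dump(F,open('f0.pkl','wb'))
for n,f in F.items(): save(f,n+'0.png'); print(n,f['fov_y'],f['k1'],np.round(np.linalg.inv(f['world_to_cam']),3).tolist())
cv2.imwrite('pics/a0.png',np.hstack([cv2.resize(F[n]['img'][:,:,::-1],(400,300)) for n in('side','wrist')]))
print(monitor.observe())
E
```

```text
pics
side 43.14719456486544 -0.03206265176332262 [[0.947, -0.257, 0.192, 0.19], [-0.32, -0.725, 0.61, -0.912], [-0.017, -0.639, -0.769, 1.235], [0.0, 0.0, 0.0, 1.0]]
top 56.700206994051086 -0.036980104580136376 [[-0.01, -0.988, 0.157, 0.314], [-1.0, 0.007, -0.023, 0.001], [0.021, -0.157, -0.987, 1.09], [0.0, 0.0, 0.0, 1.0]]
wrist 58.983804515803754 -0.09723087815511468 [[0.319, 0.908, 0.271, 0.114], [0.948, -0.305, -0.093, 0.567], [-0.002, 0.286, -0.958, 0.374], [0.0, 0.0, 0.0, 1.0]]
{'clock': 0.15, 'qpos': array([ 1.17247366e+00,  3.07423725e-01,  1.50736366e+00,  1.23848519e-05,
        1.32842087e+00, -7.34812648e-02]), 'dq': array([ 0.0006023 , -0.00222913, -0.00262646,  0.00031793, -0.00151746,
        0.00021063]), 'joint_torque': array([-3.52008201e-04, -4.57982326e+01, -2.52218914e+01, -2.16902167e-04,
        8.47150048e-03,  1.99285887e-05]), 'tool_pos': array([0.18331762, 0.54443271, 0.23058338]), 'tool_rot': array([-5.07960663e-01, -3.09985943e+00,  2.46278832e-03]), 'force': array([ 0.07978834,  0.57805928, -0.10869519]), 'ft_torque': array([-0.00298786, -0.02787361,  0.01692976]), 'grasp_force': 0.0, 'grip_width': 0.08512977620131705}
```

View pics/top0.png

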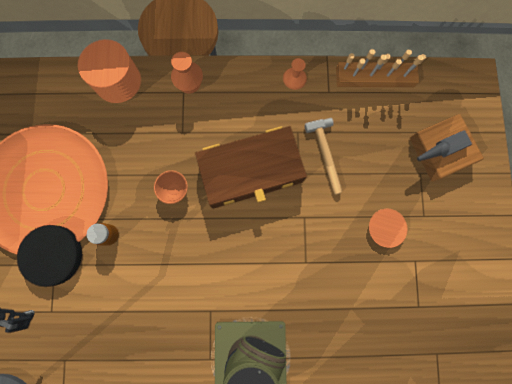

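View pics/side0.png

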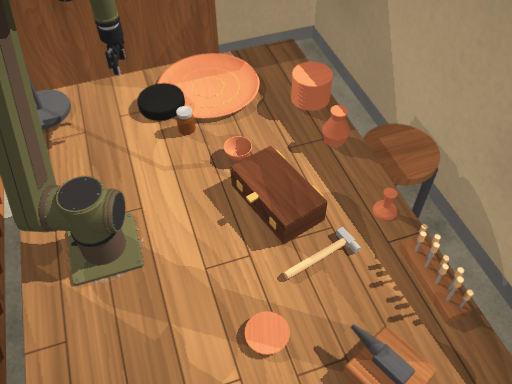

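The top view shows the closed case near (250,167), with its tab at (260,195), the hammer at (325,155) and the bowl at (171,187). In the side view the tab is at (252,197).

Run:
```python
from h import *
import pickle
F=pickle.load(open('f0.pkl','rb'))
T,S=F['top'],F['side']
def brass(f,box):
    h=cv2.cvtColor(f['img'],cv2.COLOR_RGB2HSV)
    m=cv2.inRange(h,(18,130,150),(32,255,255)); x0,y0,x1,y1=box
    k=np.zeros_like(m);k[y0:y1,x0:x1]=m[y0:y1,x0:x1]
    n,l,s,c=cv2.connectedComponentsWithStats(k)
    return [(s[i].tolist(),np.round(c[i],1).tolist()) for i in range(1,n) if s[i][4]>5]
print(brass(T,(190,120,312,212)));print(brass(S,(220,140,335,245)))
# lid outline by dark colour
for f,b in((T,(190,120,312,212)),(S,(220,140,335,245))):
    h=cv2.cvtColor(f['img'],cv2.COLOR_RGB2HSV);x0,y0,x1,y1=b
    m=np.zeros(h.shape[:2],np.uint8);m[y0:y1,x0:x1]=(h[y0:y1,x0:x1,2]<115)*255
    m=cv2.morphologyEx(m,cv2.MORPH_OPEN,np.ones((5,5)))
    c=max(cv2.findContours(m,0,1)[0],key=cv2.contourArea)
    print(cv2.contourArea(c),cv2.approxPolyDP(c,4,True)[:,0].tolist())
cr=lambda f,b,s:cv2.resize(f['img'][b[1]:b[3],b[0]:b[2],::-1],None,fx=s,fy=s,interpolation=cv2.INTER_CUBIC)
a=cr(T,(190,115,320,215),3);b=cr(S,(220,140,340,240),3)
cv2.imwrite('pics/crop1.png',np.hstack([a,b]))
```

```text
[([265, 126, 18, 6, 43], [273.4, 128.7]), ([202, 143, 18, 7, 47], [210.4, 146.3]), ([255, 189, 11, 13, 105], [259.6, 195.1])]
[([278, 151, 7, 7, 9], [280.4, 153.7]), ([313, 186, 10, 10, 14], [317.2, 189.9]), ([247, 192, 11, 10, 61], [252.1, 196.3])]
4960.0 [[290, 127], [206, 150], [198, 159], [201, 206], [215, 191], [212, 179], [223, 174], [245, 176], [247, 182], [284, 177], [285, 183], [293, 184], [264, 188], [266, 201], [300, 200], [306, 173]]
1190.0 [[326, 203], [317, 207], [302, 195], [308, 212], [302, 216], [285, 203], [293, 221], [285, 226], [276, 221], [272, 233], [277, 243], [324, 219]]
```

View pics/crop1.png

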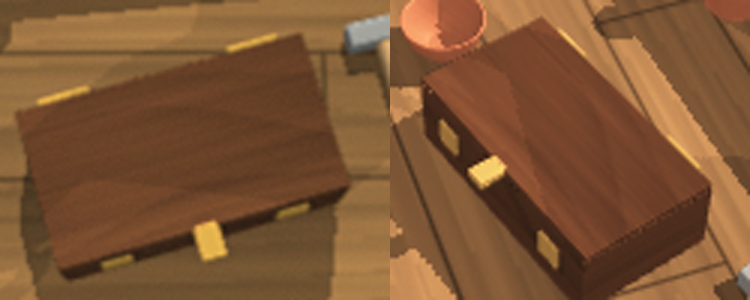

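The crop shows the lid's four top corners in both views, and the tab in the middle of the near edge. I will triangulate them.

Run:
```python
from h import *
import pickle
F=pickle.load(open('f0.pkl','rb'))
T,S=F['top'],F['side']
t=[(196,152),(290.7,126.7),(305.7,177.3),(210.7,204.3)]
s=[(270.7,145.7),(326.7,201.7),(284.3,224),(230.7,167.3)]
P=[]
for a,b in zip(t,s):
    p,e=two(T,a,S,b);print(np.round(p,4),round(e,4),np.round(onz(T,a,.0955),4),np.round(onz(S,b,.0955),4)); P.append(onz(T,a,.0955))
fl,fr,nr,nl=P
print('tab',two(T,(259.6,194.8),S,(252.1,196)), onz(T,(259.6,194.8),.0955))
y=fl-fr+nl-nr; x=fl-nl+fr-nr
print(np.linalg.norm(y)/2,np.linalg.norm(x)/2,np.degrees([np.arctan2(-y[0],y[1]),np.arctan2(x[1],x[0])]))
print('hinges',onz(T,(273.4,128.7),.09),onz(T,(210.4,146.3),.09),'mean',np.mean(P,0))
```

```text
[0.5889 0.1524 0.0973] 0.0004 [0.5896 0.1527 0.0955] [0.5893 0.154  0.0955]
[ 0.6661 -0.1225  0.0941] 0.0016 [ 0.6648 -0.1222  0.0955] [ 0.6664 -0.1233  0.0955]
[ 0.5145 -0.1609  0.1001] 0.0037 [ 0.5136 -0.1614  0.0955] [ 0.5178 -0.1578  0.0955]
[0.4378 0.1093 0.0916] 0.0009 [0.4378 0.1088 0.0955] [0.4365 0.1058 0.0955]
tab (array([ 0.46344439, -0.02886594,  0.09620551]), np.float64(0.000592126319724308)) [ 0.46384806 -0.02892077  0.0955    ]
0.282824475702034 0.157079909335658 [15.47916869 15.32355769]
hinges [ 0.66064858 -0.07181982  0.09      ] [0.60793022 0.11211674 0.09      ] mean [ 0.55142196 -0.00553909  0.0955    ]
```

```bash
cat >> h.py <<'E'
from scipy.spatial.transform import Rotation as Ro
YAW=np.radians(15.4)
def Rt(yaw=YAW,flip=1):
    y=np.array([-np.sin(yaw),np.cos(yaw),0])*flip; z=np.array([0,0,-1.]); return np.stack([np.cross(y,z),y,z],1)
def rel(p,R=None):
    o=monitor.observe(); R0=Ro.from_rotvec(o['tool_rot']).as_matrix()
    a=np.degrees(Ro.from_matrix(R0.T@(R0 if R is None else R)).as_rotvec())
    return np.round(a,2).tolist(),np.round(R0.T@(np.array(p)-o['tool_pos']),4).tolist()
E
python3 - <<'E'
from h import *
o=monitor.observe();print(np.round(Ro.from_rotvec(o['tool_rot']).as_matrix(),3))
for fl in(1,-1):
    print(rel([.43,.25,.23],Rt(flip=fl)),rel([.4558,-.0314,.17],Rt(flip=fl)))
E
```

```text
[[-0.948  0.319 -0.001]
 [ 0.319  0.948 -0.001]
 [ 0.    -0.002 -1.   ]]
([-0.09, -0.03, -34.01], [-0.3278, -0.2003, 0.0009]) ([-0.09, -0.03, -34.01], [-0.442, -0.4587, 0.0613])
([-0.05, 0.11, 145.99], [-0.3278, -0.2003, 0.0009]) ([-0.05, 0.11, 145.99], [-0.442, -0.4587, 0.0613])
```

Careful with the scale: shifts go in shares of 0.4 m and turns go in shares of pi rad. That gives: -0.328 m / 0.4 = -0.82, -0.23 m / 0.4 = -0.575, -34 degrees / 180 = -0.1889.

Call:
send_rows:
  deltas:
    - [[0,0,-0.0222,-0.075,-0.045,0,0.085],[0,0,-0.05,-0.2,-0.125,0,0.085],[0,0,-0.0778,-0.325,-0.2,0,0.085],[0,0,-0.1056,-0.45,-0.275,0,0.085],[0,0,-0.1333,-0.575,-0.35,0,0.085],[0,0,-0.1611,-0.7,-0.425,0,0.085],[0,0,-0.1889,-0.7875,-0.48,0,0.085],[0,0,-0.1889,-0.82,-0.5,0,0.085]]

```text
clock: 1.15
tool_pos: [0.4316, 0.2489, 0.2311]
tool_rot: [0.415, -3.114, 0.0]
force: [-0.1, -0.1, 0.2]
grip_width: 0.0851
grasp_force: 0.0
```

Run:
```python
from h import *
o=monitor.observe();print(o['tool_pos'],o['clock']); print(rel([.4558,-.0314,.20],Rt()))
```

```text
[0.4316434  0.2489388  0.23109703] 1.15
([-0.01, -0.02, -0.21], [0.0501, -0.2769, 0.0312])
```

To row units: -0.277 m / 0.4 = -0.6925, 0.02 m / 0.4 = 0.05, -0.2 degrees / 180 = -0.0011.

Call:
send_rows:
  deltas:
    - [[0,0,0,0.0125,-0.075,0.0075,0.085],[0,0,0,0.035,-0.2,0.0225,0.085],[0,0,0,0.0575,-0.325,0.0375,0.085],[0,0,0,0.08,-0.45,0.05,0.085],[0,0,0,0.1025,-0.5625,0.065,0.085],[0,0,-0.0011,0.12,-0.6625,0.075,0.06],[0,0,-0.0011,0.125,-0.6925,0.0775,0.06],[0,0,-0.0011,0.125,-0.6925,0.0775,0.06]]

```text
clock: 2.15
tool_pos: [0.4558, -0.0292, 0.2002]
tool_rot: [0.423, -3.113, -0.002]
force: [0.3, -0.1, 0.3]
grip_width: 0.0599
grasp_force: 0.0
```

Run:
```python
from h import *
f=eyes.grab_frame('wrist');save(f,'w1.png');import pickle;pickle.dump(f,open('w1.pkl','wb'))
o=monitor.observe();print(o['tool_pos'],o['clock'],o['grip_width'])
h=cv2.cvtColor(f['img'],cv2.COLOR_RGB2HSV)
m=cv2.inRange(h,(18,130,150),(32,255,255));n,l,s,c=cv2.connectedComponentsWithStats(m)
for i in range(1,n):
    if s[i][4]>60: print(s[i],c[i],onz(f,c[i],.0955))
print('pred',proj(f,[.4594,-.0315,.0955]))
```

```text
[ 0.45568507 -0.02861449  0.2002363 ] 2.2 0.05985855478189835
[233 175  31  38 140] [251.95714286 187.14285714] [ 0.45583091 -0.03020141  0.0955    ]
pred [249.07805479 191.02083098]
```

View pics/w1.png

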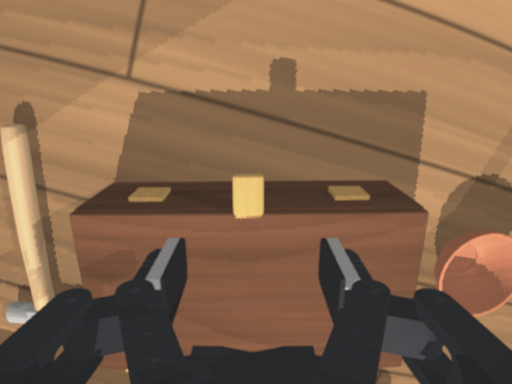

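The wrist view shows the tab at columns 233–264, rows 175–217. The lid's top front edge runs from (73,213) to (427,212).

Run:
```python
from h import *
import pickle
f=pickle.load(open('w1.pkl','rb'))
c=f['img'][168:222,248];print([(168+i,int(r.sum())) for i,r in enumerate(c)])
for z in(.0955,):
  for p in[(73,213),(427,212),(233.5,184),(263.5,184),(233.5,214),(263.5,214)]: print(p,np.round(onz(f,p,z),4))
print(np.round(np.linalg.inv(f['world_to_cam'])[:3,3],3))
F=pickle.load(open('f0.pkl','rb'))
# height of tab's outer top edge from wrist vs side / top: lid corners two-view wrist+top
print(two(f,(427,212),F['top'],(210.7,204.3)),two(f,(73,213),F['top'],(305.7,177.3)))
o=monitor.observe();print(o['tool_pos'])
```

```text
[(168, 292), (169, 294), (170, 294), (171, 289), (172, 293), (173, 312), (174, 332), (175, 351), (176, 403), (177, 485), (178, 534), (179, 553), (180, 552), (181, 551), (182, 552), (183, 553), (184, 551), (185, 553), (186, 553), (187, 554), (188, 552), (189, 555), (190, 552), (191, 553), (192, 555), (193, 559), (194, 559), (195, 557), (196, 556), (197, 559), (198, 559), (199, 562), (200, 560), (201, 561), (202, 560), (203, 558), (204, 560), (205, 558), (206, 559), (207, 557), (208, 560), (209, 560), (210, 560), (211, 560), (212, 561), (213, 560), (214, 565), (215, 559), (216, 515), (217, 448), (218, 355), (219, 309), (220, 300), (221, 303)]
(73, 213) [ 0.5151 -0.1631  0.0955]
(427, 212) [0.4383 0.1108 0.0955]
(233.5, 184) [ 0.4572 -0.0444  0.0955]
(263.5, 184) [ 0.4511 -0.0224  0.0955]
(233.5, 214) [ 0.4808 -0.0383  0.0955]
(263.5, 214) [ 0.4745 -0.0157  0.0955]
[ 0.386 -0.05   0.344]
(array([0.43743718, 0.10838868, 0.09923261]), np.float64(0.000215464693977156)) (array([ 0.51241407, -0.16063007,  0.10077501]), np.float64(0.0002477317119279023))
[ 0.45568507 -0.02861449  0.2002363 ]
```

Run:
```python
from h import *
print(rel([.4563,-.0321,.0765],Rt()))
```

```text
([0.07, -0.01, 0.15], [0.0003, -0.0037, 0.1237])
```

To row units: 0.1235 m / 0.4 = 0.3088, 0.05 m / 0.4 = 0.125.

Call:
send_rows:
  deltas:
    - [[0,0,0,0,-0.0088,0.05,0.06],[0,0,0,0,-0.0088,0.125,0.06],[0,0,0,0,-0.0088,0.2,0.06],[0,0,0,0,-0.0088,0.2625,0.06],[0,0,0,0,-0.0088,0.3,0.06],[0,0,0,0,-0.0088,0.3088,0.06],[0,0,0,0,-0.0088,0.3088,0.06],[0,0,0,0,-0.0088,0.3088,0.06]]

```text
clock: 3.2
tool_pos: [0.4575, -0.0327, 0.0776]
tool_rot: [-0.427, 3.111, -0.001]
force: [0.3, 0.6, -0.0]
grip_width: 0.0602
grasp_force: 0.0
```

Run:
```python
from h import *
fs=[eyes.grab_frame(n) for n in('wrist','side')]
a=cv2.resize(fs[0]['img'][:,:,::-1],(400,300));b=cv2.resize(fs[1]['img'][130:250,200:360,::-1],(400,300))
cv2.imwrite('pics/p2.png',np.hstack([a,b]));print(rel([.4563,-.0321,.0765],Rt()))
```

```text
([-0.04, 0.09, 0.2], [0.0008, 0.0011, 0.001])
```

View pics/p2.png

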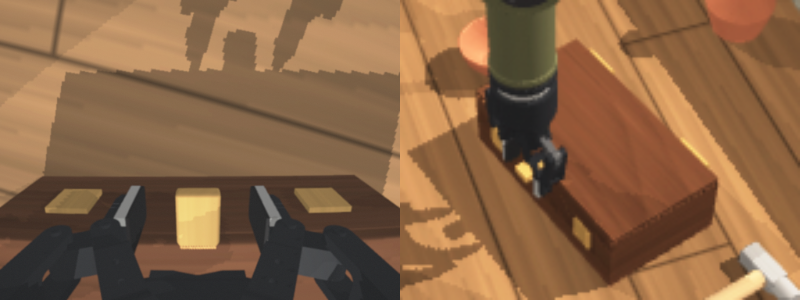

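The fingers straddle the tab evenly, with the tab at (197,215) in the left panel. Next I close on it.

To row units: 0.001 m / 0.4 = 0.0025.

Call:
send_rows:
  deltas:
    - [[0,0,0,0,0.0025,0,0.02],[0,0,0,0,0.0025,0,0.0],[0,0,0,0,0.0025,0,0.0],[0,0,0,0,0.0025,0,0.0],[0,0,0,0,0.0025,0,0.0],[0,0,0,0,0.0025,0,0.0]]
  newtons: 30

```text
clock: 4.05
tool_pos: [0.4567, -0.0325, 0.0772]
tool_rot: [-0.426, 3.112, -0.001]
force: [-1.3, -3.7, 6.9]
grip_width: 0.0233
grasp_force: 31.3
```

Run:
```python
from h import *
o=monitor.observe();print(o['tool_pos'],o['grip_width'],o['grasp_force'],o['force'])
# arc in tool axes: x_tool, z_tool. pivot at grasp pt; hinge
H=np.array([.6308,.016,.0855]); xc=np.array([np.cos(YAW),np.sin(YAW),0])
R0=Ro.from_rotvec(o['tool_rot']).as_matrix(); print(np.round(R0.T@xc,3), (o['tool_pos']-H)@xc)
r=-(o['tool_pos']-H)@xc; dz=0.005
for i in range(1,25):
    t=np.radians(4.3*i); d=xc*(r-r*np.cos(t)+dz*np.sin(t))+np.array([0,0,1])*(r*np.sin(t)+dz*(np.cos(t)-1))
    print(i,round(4.3*i,1),np.round(R0.T@d,4).tolist())
```

```text
[ 0.45672029 -0.03252129  0.0771658 ] 0.023309558232443843 31.312047243118286 [-1.31258081 -3.74661291  6.94909707]
[-1.    -0.004  0.   ] -0.1807145703285237
1 4.3 [-0.0009, -0.0, -0.0135]
2 8.6 [-0.0028, -0.0, -0.027]
3 12.9 [-0.0057, -0.0001, -0.0402]
4 17.2 [-0.0096, -0.0001, -0.0532]
5 21.5 [-0.0144, -0.0001, -0.0659]
6 25.8 [-0.0202, -0.0001, -0.0781]
7 30.1 [-0.0269, -0.0002, -0.0899]
8 34.4 [-0.0345, -0.0002, -0.1012]
9 38.7 [-0.0428, -0.0003, -0.1119]
10 43.0 [-0.052, -0.0003, -0.1219]
11 47.3 [-0.0619, -0.0003, -0.1312]
12 51.6 [-0.0724, -0.0004, -0.1397]
13 55.9 [-0.0836, -0.0004, -0.1474]
14 60.2 [-0.0953, -0.0005, -0.1543]
15 64.5 [-0.1075, -0.0005, -0.1602]
16 68.8 [-0.1201, -0.0006, -0.1653]
17 73.1 [-0.133, -0.0006, -0.1693]
18 77.4 [-0.1462, -0.0007, -0.1724]
19 81.7 [-0.1596, -0.0007, -0.1745]
20 86.0 [-0.1731, -0.0008, -0.1756]
21 90.3 [-0.1867, -0.0008, -0.1756]
22 94.6 [-0.2002, -0.0009, -0.1747]
23 98.9 [-0.2137, -0.0009, -0.1727]
24 103.2 [-0.2269, -0.001, -0.1697]
```

To row units: -0.101 m / 0.4 = -0.2525, -0.0345 m / 0.4 = -0.0863.

Call:
send_rows:
  deltas:
    - [[0,0,0,-0.0025,0,-0.0338,0],[0,0,0,-0.0075,0,-0.0675,0],[0,0,0,-0.0143,0,-0.1,0],[0,0,0,-0.024,0,-0.1325,0],[0,0,0,-0.036,0,-0.165,0],[0,0,0,-0.05,0,-0.195,0],[0,0,0,-0.0675,0,-0.225,0],[0,0,0,-0.0863,0,-0.2525,0]]

```text
clock: 5.05
tool_pos: [0.4904, -0.0229, 0.1784]
tool_rot: [-0.426, 3.112, -0.001]
force: [6.0, -3.7, -6.8]
grip_width: 0.023
grasp_force: 29.7
```

Run:
```python
from h import *
f=eyes.grab_frame('side');cv2.imwrite('pics/p3.png',cv2.resize(f['img'][90:250,200:380,::-1],None,fx=3,fy=3))
o=monitor.observe();print(o)
```

```text
{'clock': 5.1, 'qpos': array([-1.31903791e-01,  2.39469433e-01,  1.75064353e+00,  4.10641786e-05,
        1.14940682e+00, -1.97498323e+00]), 'dq': array([-0.00520078, -0.00215495,  0.03490589, -0.00235553, -0.03387897,
       -0.00738485]), 'joint_torque': array([ 1.08928218e+00, -3.85008037e+01, -2.02499503e+01,  8.14314801e-01,
        1.35011813e-01,  3.50690307e-02]), 'tool_pos': array([ 0.49145471, -0.02261951,  0.17969951]), 'tool_rot': array([-4.26082619e-01,  3.11053691e+00, -8.05057029e-04]), 'force': array([ 1.47135457, -3.07354624, -2.67412946]), 'ft_torque': array([-0.53628343,  0.10370638,  0.03688299]), 'grasp_force': 30.10799288749695, 'grip_width': 0.023266071208558083}
```

View pics/p3.png

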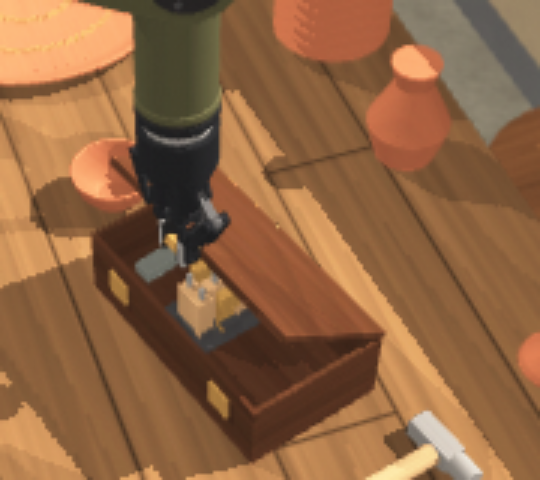

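The lid is following, with the pinch intact and the cassette visible near (205,305). I continue the arc.

To row units: -0.0856 m / 0.4 = -0.214, -0.073 m / 0.4 = -0.1825.

Call:
send_rows:
  deltas:
    - [[0,0,0,-0.0208,0,-0.0268,0],[0,0,0,-0.0438,0,-0.0518,0],[0,0,0,-0.0685,0,-0.075,0],[0,0,0,-0.095,0,-0.0963,0],[0,0,0,-0.1225,0,-0.1155,0],[0,0,0,-0.152,0,-0.1325,0],[0,0,0,-0.1825,0,-0.1475,0],[0,0,0,-0.214,0,-0.16,0]]

```text
clock: 6.1
tool_pos: [0.5726, 0.0005, 0.2422]
tool_rot: [0.426, -3.112, -0.0]
force: [0.8, -4.1, -3.6]
grip_width: 0.0233
grasp_force: 30.9
```

To row units: -0.1035 m / 0.4 = -0.2588, -0.0935 m / 0.4 = -0.2338.

Call:
send_rows:
  deltas:
    - [[0,0,0,-0.0325,0,-0.01,0],[0,0,0,-0.065,0,-0.018,0],[0,0,0,-0.0988,0,-0.0233,0],[0,0,0,-0.1325,0,-0.026,0],[0,0,0,-0.1665,0,-0.026,0],[0,0,0,-0.2,0,-0.0238,0],[0,0,0,-0.2338,0,-0.0188,0],[0,0,0,-0.2588,0,-0.013,0]]

```text
clock: 7.1
tool_pos: [0.6735, 0.0292, 0.2475]
tool_rot: [-0.426, 3.11, 0.002]
force: [-0.9, 1.5, 6.9]
grip_width: 0.0234
grasp_force: 31.8
```

Run:
```python
from h import *
f=eyes.grab_frame('side');g=eyes.grab_frame('wrist')
cv2.imwrite('pics/p4.png',np.hstack([cv2.resize(f['img'][60:240,200:380,::-1],(400,400)),cv2.resize(g['img'][:,:,::-1],(400,400))]))
o=monitor.observe();print(o['tool_pos'],o['force'],o['grip_width'],o['qpos'],o['clock'])
H=np.array([.6308,.016,.0855]); xc=np.array([np.cos(YAW),np.sin(YAW),0]); d=o['tool_pos']-H; x=d@xc; z=d[2]+.0133
print(np.degrees(np.arctan2(x,z))+90, np.hypot(x,z))
```

```text
[0.67420283 0.02942256 0.24730299] [-0.13543212  1.17262272  5.39104862] 0.02325114063805474 [-1.99363101e-02  4.35166699e-01  1.25977350e+00  1.78415886e-03
  1.44376847e+00 -1.86374828e+00] 7.2
104.53808457776745 0.180895065998503
```

View pics/p4.png

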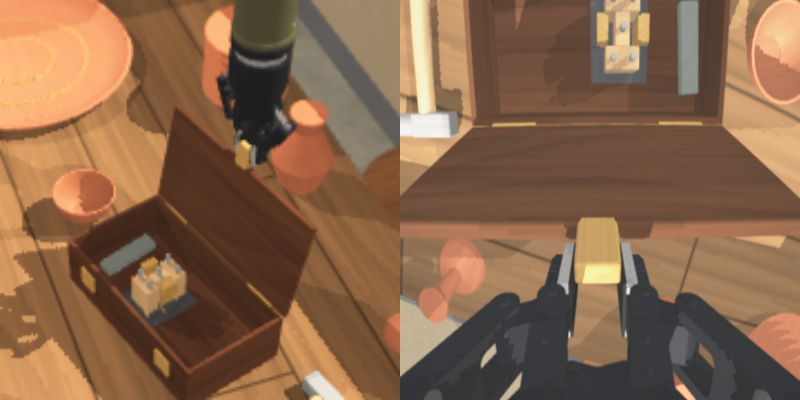

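The lid is at about 103°, on its stop, with the cassette and stone visible. I release the tab and lift away.

To row units: -0.07 m / 0.4 = -0.175, -0.055 m / 0.4 = -0.1375.

Call:
send_rows:
  deltas:
    - [[0,0,0,0,0,0,0.06],[0,0,0,0,0,0,0.06],[0,0,0,0,0,0,0.06],[0,0,0,0,0,-0.025,0.06],[0,0,0,0,0,-0.075,0.06],[0,0,0,0,0,-0.1375,0.06],[0,0,0,0,0,-0.175,0.06],[0,0,0,0,0,-0.175,0.06]]

```text
clock: 8.2
tool_pos: [0.6727, 0.028, 0.319]
tool_rot: [-0.426, 3.109, -0.001]
force: [0.6, -0.2, -0.9]
grip_width: 0.0599
grasp_force: 0.0
```

To row units: 0.185 m / 0.4 = 0.4625, 0.17 m / 0.4 = 0.425.

Call:
send_rows:
  deltas:
    - [[0,0,0,0.05,0,0,0.085],[0,0,0,0.15,0,0,0.085],[0,0,0,0.25,0,0,0.085],[0,0,0,0.35,0,0,0.085],[0,0,0,0.425,0,0,0.085],[0,0,0,0.4625,0,0,0.085],[0,0,0,0.4625,0,0,0.085],[0,0,0,0.4625,0,0,0.085]]

```text
clock: 9.2
tool_pos: [0.4948, -0.0215, 0.3169]
tool_rot: [-0.426, 3.112, 0.0]
force: [0.9, -0.8, 0.1]
grip_width: 0.0852
grasp_force: 0.0
```

Run:
```python
from h import *
import pickle
F={n:eyes.grab_frame(n) for n in('side','top','wrist')};pickle.dump(F,open('f1.pkl','wb'))
o=monitor.observe();print(o['tool_pos'],o['clock'],o['qpos'])
T,S,W=F['top'],F['side'],F['wrist']
for n,f in F.items():
    h=cv2.cvtColor(f['img'],cv2.COLOR_RGB2HSV)
    m=cv2.inRange(h,(18,110,130),(32,255,255));k,l,s,c=cv2.connectedComponentsWithStats(m)
    print(n,[(s[i].tolist(),np.round(c[i],1).tolist()) for i in range(1,k) if s[i][4]>12 and (n=='wrist' or 180<c[i][0]<340)])
a=cv2.resize(W['img'][:,:,::-1],(560,420));b=cv2.resize(S['img'][130:250,220:340,::-1],(240,240));c=cv2.resize(T['img'][120:210,200:310,::-1],(240,180))
cv2.imwrite('pics/p5.png',np.hstack([a,np.vstack([b,c])]))
```

```text
[ 0.49473012 -0.02147502  0.31673112] 9.35 [-1.28783011e-01  1.36212680e-01  1.52107848e+00  1.07302466e-04
  1.48432136e+00 -1.97211703e+00]
side [([311, 122, 6, 7, 17], [313.5, 124.9])]
top [([317, 129, 22, 63, 286], [328.5, 159.8]), ([232, 172, 5, 5, 14], [233.4, 174.4]), ([224, 200, 10, 4, 19], [228.7, 201.7])]
wrist [([163, 131, 29, 6, 129], [176.4, 133.4]), ([313, 130, 29, 6, 140], [327.4, 132.6]), ([253, 183, 10, 28, 231], [257.4, 198.0]), ([287, 188, 15, 23, 269], [294.9, 198.5]), ([162, 266, 35, 3, 43], [180.0, 267.1]), ([310, 266, 22, 2, 33], [319.2, 266.3])]
```

View pics/p5.png

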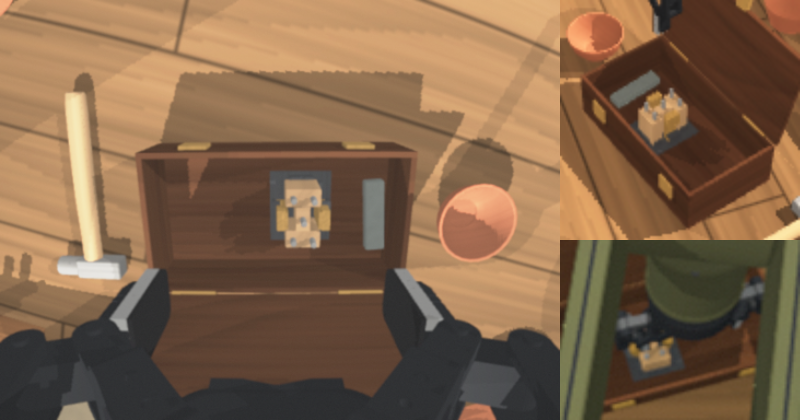

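The wrist view (scaled 1.094) shows the cassette's brass pads at about (281,217) and (322,217), and the stone at (373,213). The lid stays open.

Run:
```python
from h import *
import pickle
F=pickle.load(open('f1.pkl','rb'));W=F['wrist'];S=F['side']
h=cv2.cvtColor(W['img'],cv2.COLOR_RGB2HSV);m=cv2.inRange(h,(18,110,130),(32,255,255))
for r in range(180,214,2): print(r,''.join('#' if v else '.' for v in m[r,248:308]))
C=np.array([.5538,-.005]);A=np.array([[np.cos(YAW),np.sin(YAW)],[-np.sin(YAW),np.cos(YAW)]])
cam=np.linalg.inv(W['world_to_cam'])[:3,3];print('cam',A@(cam[:2]-C),cam[2])
for uv in[(253,187),(302,187),(253,211),(302,211),(253,198),(302,198)]:
    for z in(.068,.056,.044): print(uv,z,np.round(A@(onz(W,uv,z)[:2]-C),4),end=' ')
    print()
cv2.imwrite('pics/p6.png',np.hstack([cv2.resize(W['img'][150:240,230:330,::-1],(400,360)),cv2.resize(S['img'][155:205,245:300,::-1],(396,360))]))
```

```text
180 ............................................................
182 ............................................................
184 ........####................................................
186 ........####................................................
188 ......###.###.................................#####.........
190 .....#########..........................############........
192 .....#########.........................###############......
194 .....##########........................###############......
196 .....##########.........................##############......
198 .....##########.........................##############......
200 .....##########...........................############......
202 .....##########...........................############......
204 .....##########...........................############......
206 .....#########.............................##########.......
208 .....##########.............................#########.......
210 ......######..................................#######.......
212 ............................................................
cam [-0.13433493 -0.00128917] 0.4605557033353034
(253, 187) 0.068 [-0.0192 -0.0001] (253, 187) 0.056 [-0.0157 -0.0001] (253, 187) 0.044 [-0.0122 -0.    ] 
(302, 187) 0.068 [-0.0194  0.0591] (302, 187) 0.056 [-0.0159  0.0609] (302, 187) 0.044 [-0.0124  0.0628] 
(253, 211) 0.068 [0.0116 0.    ] (253, 211) 0.056 [0.016  0.0001] (253, 211) 0.044 [0.0205 0.0001] 
(302, 211) 0.068 [0.0114 0.0605] (302, 211) 0.056 [0.0159 0.0624] (302, 211) 0.044 [0.0203 0.0643] 
(253, 198) 0.068 [-0.0053 -0.    ] (253, 198) 0.056 [-0.0013 -0.    ] (253, 198) 0.044 [0.0026 0.    ] 
(302, 198) 0.068 [-0.0055  0.0597] (302, 198) 0.056 [-0.0015  0.0616] (302, 198) 0.044 [0.0024 0.0634]
```

View pics/p6.png

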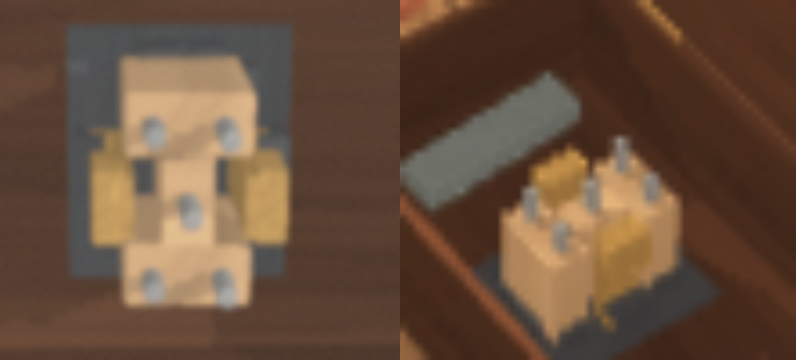

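The crop gives the block-top corners, the pads and the five punch heads in both views. I triangulate the heads and work out the cassette's centre.

Run:
```python
from h import *
import pickle
F=pickle.load(open('f1.pkl','rb'));W=F['wrist'];S=F['side']
C=np.array([.5538,-.005]);A=np.array([[np.cos(YAW),np.sin(YAW)],[-np.sin(YAW),np.cos(YAW)]])
w=[(277.5,201.75),(268.25,183),(287.25,183),(268.25,222),(286.5,222)]
s=[(271.7,181.1),(267.2,187.6),(263.1,182.8),(280,180.3),(275.6,175.8)]
Q=[]
for a,b in zip(w,s):
    p,e=two(W,a,S,b);Q.append(np.r_[A@(p[:2]-C),p[2]]);print(np.round(Q[-1],4),round(e,4))
print('mean',np.mean(Q,0))
for uv in[(260.5,173.2),(291,173.2),(261,226),(292.5,226)]: print(np.round(A@(onz(W,uv,.062)[:2]-C),4))
# +y far pad / -y pad top outer in side
for a,b in [((253,211),(245+(650-400)/7.2,155+230/7.2)),((253,189),(245+(595-400)/7.2,155+252/7.2))]:
    p,e=two(W,a,S,b);print('padR',np.round(np.r_[A@(p[:2]-C),p[2]],4),round(e,4))
# case rim check: near-end inner/outer corners
for uv in[(125,141),(382,140),(416/1.094,153/1.094),(138/1.094,155/1.094)]: print(np.round(A@(onz(W,uv,.085)[:2]-C),4))
```

```text
[-0.0024  0.0289  0.0773] 0.0025
[-0.0258  0.018   0.073 ] 0.0003
[-0.0262  0.0403  0.0748] 0.0002
[0.0238 0.0187 0.0742] 0.0003
[0.0228 0.041  0.0757] 0.0001
mean [-0.00158014  0.0293758   0.07502161]
[-0.0349  0.0089]
[-0.035   0.0458]
[0.0341 0.0103]
[0.034  0.0503]
padR [0.0103 0.0002 0.0695] 0.0015
padR [-0.0194  0.0001  0.0749] 0.0012
[-0.0776 -0.1444]
[-0.0799  0.1448]
[-0.08    0.1427]
[-0.0769 -0.1432]
```

Run:
```python
from h import *
print(rel([.545,.0232,.13],Rt()))
```

```text
([0.01, 0.0, 0.21], [-0.0604, 0.0295, 0.1867])
```

To row units: 0.1867 m / 0.4 = 0.4668, -0.0604 m / 0.4 = -0.151, 0.2 degrees / 180 = 0.0011.

Call:
send_rows:
  deltas:
    - [[0,0,0.0011,-0.05,0.025,0.05,0.085],[0,0,0.0011,-0.1,0.05,0.15,0.085],[0,0,0.0011,-0.1375,0.0675,0.25,0.085],[0,0,0.0011,-0.151,0.0738,0.35,0.085],[0,0,0.0011,-0.151,0.0738,0.425,0.085],[0,0,0.0011,-0.151,0.0738,0.4575,0.085],[0,0,0.0011,-0.151,0.0738,0.4668,0.085],[0,0,0.0011,-0.151,0.0738,0.4668,0.085]]

```text
clock: 10.35
tool_pos: [0.5448, 0.0229, 0.1311]
tool_rot: [-0.42, 3.112, -0.0]
force: [0.7, -1.6, -0.2]
grip_width: 0.0852
grasp_force: 0.0
```

Run:
```python
from h import *
import pickle
W=eyes.grab_frame('wrist');save(W,'w7.png');pickle.dump(W,open('w7.pkl','wb'))
print(rel([.545,.0232,.036],Rt()),monitor.observe()['tool_pos'])
h=cv2.cvtColor(W['img'],cv2.COLOR_RGB2HSV);m=cv2.inRange(h,(18,110,130),(32,255,255))
k,l,s,c=cv2.connectedComponentsWithStats(m);print([(s[i].tolist(),np.round(c[i],1).tolist()) for i in range(1,k) if s[i][4]>40])
for y in(-.03,.03):
  for x in(-.012,.012):
    p=np.array([.545,.0232,.068])+np.r_[np.array([[np.cos(YAW),-np.sin(YAW)],[np.sin(YAW),np.cos(YAW)]])@[x,y],0]; print('exp',x,y,np.round(proj(W,p),1))
```

```text
([-0.04, 0.13, -0.02], [0.0001, 0.0004, 0.0954]) [0.54500489 0.02290727 0.13143992]
[([320, 70, 59, 6, 279], [350.6, 72.5]), ([34, 75, 66, 7, 266], [64.3, 78.2]), ([207, 172, 25, 51, 913], [218.5, 200.6]), ([275, 172, 26, 51, 930], [288.1, 200.1]), ([314, 323, 54, 6, 219], [340.9, 325.4])]
exp -0.012 -0.03 [206.8 187.9]
exp 0.012 -0.03 [208.3 222.9]
exp -0.012 0.03 [301.1 187.9]
exp 0.012 0.03 [299.5 222.9]
```

View pics/w7.png

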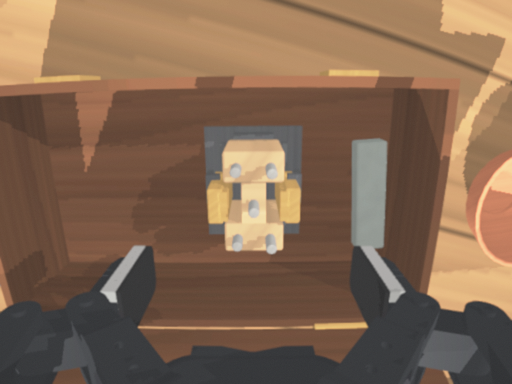

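The view matches the prediction: pads at columns 207–301, with their far edges at row 223. I go straight down and squeeze.

To row units: 0.095 m / 0.4 = 0.2375, 0.089 m / 0.4 = 0.2225.

Call:
send_rows:
  deltas:
    - [[0,0,0,0,0.001,0.0375,0.085],[0,0,0,0,0.001,0.0875,0.085],[0,0,0,0,0.001,0.1375,0.085],[0,0,0,0,0.001,0.1875,0.085],[0,0,0,0,0.001,0.2225,0.085],[0,0,0,0,0.001,0.2375,0.085],[0,0,0,0,0.001,0.2375,0.085],[0,0,0,0,0.001,0.2375,0.085]]

```text
clock: 11.4
tool_pos: [0.5445, 0.0234, 0.0359]
tool_rot: [-0.421, 3.112, -0.0]
force: [-0.3, -0.2, 0.5]
grip_width: 0.085
grasp_force: 0.0
```

Call:
send_rows:
  deltas:
    - [[0,0,0,0,0,0,0.06],[0,0,0,0,0,0,0.05],[0,0,0,0,0,0,0.03],[0,0,0,0,0,0,0.03],[0,0,0,0,0,0,0.03],[0,0,0,0,0,0,0.03]]
  newtons: 30

```text
clock: 12.15
tool_pos: [0.5446, 0.0234, 0.0366]
tool_rot: [-0.421, 3.111, -0.001]
force: [-0.7, -0.1, 8.6]
grip_width: 0.0435
grasp_force: 30.1
```

To row units: -0.05 m / 0.4 = -0.125, -0.042 m / 0.4 = -0.105.

Call:
send_rows:
  deltas:
    - [[0,0,0,0,0,-0.0075,0.03],[0,0,0,0,0,-0.02,0.03],[0,0,0,0,0,-0.035,0.03],[0,0,0,0,0,-0.05,0.03],[0,0,0,0,0,-0.0675,0.03],[0,0,0,0,0,-0.085,0.03],[0,0,0,0,0,-0.105,0.03],[0,0,0,0,0,-0.125,0.03]]

```text
clock: 13.15
tool_pos: [0.5438, 0.0234, 0.0859]
tool_rot: [-0.421, 3.113, -0.0]
force: [0.8, -0.6, -2.4]
grip_width: 0.0433
grasp_force: 31.6
```

Run:
```python
from h import *
import pickle
f=eyes.grab_frame('side');g=eyes.grab_frame('wrist')
cv2.imwrite('pics/p8.png',np.hstack([cv2.resize(f['img'][110:250,210:350,::-1],(400,400)),cv2.resize(g['img'][:,:,::-1],(400,400))]))
o=monitor.observe();print(o['tool_pos'],o['force'],o['grip_width'],o['grasp_force'])
```

```text
[0.54470109 0.02334885 0.08645695] [-0.18262561 -0.04901093 -2.59178244] 0.04325771991748899 31.600112915039062
```

View pics/p8.png

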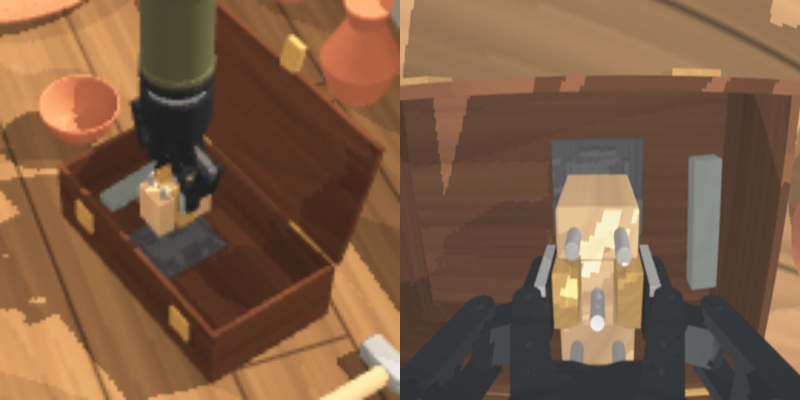

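The cassette is out of the dock and upright between the pads, with about 2.6 N of weight on the wrist. I lift further.

To row units: -0.11 m / 0.4 = -0.275, -0.104 m / 0.4 = -0.26.

Call:
send_rows:
  deltas:
    - [[0,0,0,0,0,-0.02,0.03],[0,0,0,0,0,-0.055,0.03],[0,0,0,0,0,-0.1,0.03],[0,0,0,0,0,-0.145,0.03],[0,0,0,0,0,-0.19,0.03],[0,0,0,0,0,-0.23,0.03],[0,0,0,0,0,-0.26,0.03],[0,0,0,0,0,-0.275,0.03]]

```text
clock: 14.25
tool_pos: [0.5441, 0.0234, 0.1962]
tool_rot: [-0.421, 3.112, -0.0]
force: [-0.2, -0.2, -3.0]
grip_width: 0.0436
grasp_force: 31.6
```

Call:
send_rows:
  deltas:
    - [[0,0,0,0,0,0,0.03],[0,0,0,0,0,0,0.03],[0,0,0,0,0,0,0.03],[0,0,0,0,0,0,0.03],[0,0,0,0,0,0,0.03],[0,0,0,0,0,0,0.03],[0,0,0,0,0,0,0.03],[0,0,0,0,0,0,0.03]]

```text
clock: 15.25
tool_pos: [0.5439, 0.0234, 0.1954]
tool_rot: [-0.421, 3.113, -0.0]
force: [0.5, -0.0, -2.9]
grip_width: 0.0438
grasp_force: 31.6
```

Run:
```python
from h import *
f=eyes.grab_frame('side');g=eyes.grab_frame('wrist')
cv2.imwrite('pics/p9.png',np.hstack([cv2.resize(f['img'][90:250,200:360,::-1],(400,400)),cv2.resize(g['img'][:,:,::-1],(400,400))]))
o=monitor.observe();print(o['tool_pos'],o['force'],o['grip_width'],o['grasp_force'],o['dq'].round(3))
```

```text
[0.54384158 0.02339029 0.19533663] [-0.45691267  0.38901061 -2.46922008] 0.04342424510050868 31.59955322742462 [ 0.    -0.    -0.001 -0.002 -0.001  0.   ]
```

View pics/p9.png

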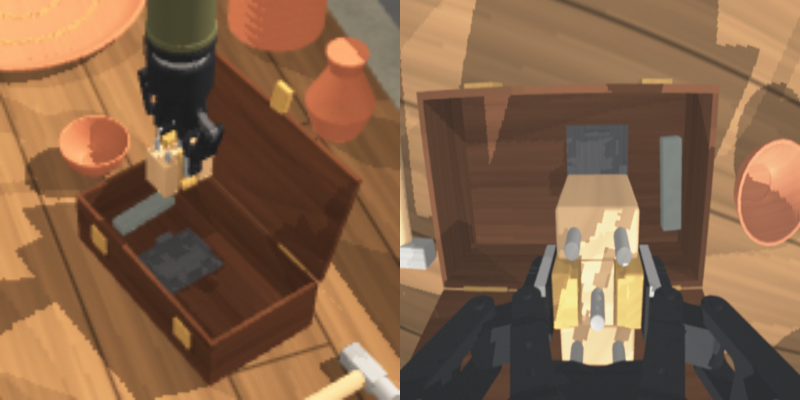

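The cassette hangs upright at (180,165), its underside about 0.17 m above the bench. The lid is open and nothing is touching.

```bash
python3 -c "
from plant import job
print(job.finish_job())"
```

```text
the job is handed in; nothing more can be done
None
```

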